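# Bring the syringe pump's pusher block up to its stop collar

### The arm

A 7-joint arm with a two-finger parallel gripper is mounted at the origin on the work surface. World frame = base frame: x ahead of the robot, y to its left, z up, the work surface at z = 0. Lengths are in mm, angles in rad, forces in N, time in s.
With the tool pointing down it reaches from about 400 to 900 mm from the base axis. Payload 5.6 kg.
Tool frame: the origin (TCP) lies midway between the tips of the shut fingers; the grasp point (between the pads) lies 19 mm behind it (bot.grip_point_offset is the z of the grasp point in the tool frame, in mm); z points along the fingers, y is the line along which they close (so a half turn about z gives the same grasp; the last joint's range is limited). The gripper opens to 92 mm and grips with 3 to 60 N. Pads are 20 mm wide; open, the fingers measure 128 mm over their backs; the gripper's body (75 mm by 189 mm) begins 69 mm behind the grasp point.
Start: joints at [1.087, 0.468, -0.012, 1.603, 0.006, 1.071, -0.056], TCP at [277.292, -587.893, 214.592] pointing down, gripper open.
Joint ranges: [-2.53, 2.53], [-0.31, 2.02], [-1.57, 1.55], [0.28, 2.44], [-1.29, 4.43], [0.15, 1.84], [-2.92, 2.92]. Speed limits (rad/s): [2.57, 2.57, 3.14, 3.14, 3.14, 3.14, 3.14].

### API

Orientations are given as [roll, pitch, yaw] about the fixed x, y, z axes, in that order (R = Rz(yaw) Ry(pitch) Rx(roll)).
In Python, from plant import bot, set_gripper, kinematics, imaging gives the robot as it stands. Calls block until the motion is done:
- bot.move_ptp(position, orientation): joint-space move of the TCP to a pose.
- bot.move_l(position, rotation=None, vel=150): straight line of the TCP; rotation=None keeps the orientation; vel is the mean speed in mm/s.
- bot.goto_joints(angles): joint-space move.
- set_gripper(opening): opening from 0.0 (shut) to 1.0 (fully open); the grip force is fixed at half the most; returns when the fingers have stopped.
- bot.wait(seconds).
- kinematics.ik(position, orientation): joint angles nearest the present ones, or None.
- bot.read_state(): the state.
- imaging.capture(name): name is "scene" or "side" or "wrist"; returns a dict with "pixels" (420x560x3 uint8, red, green, blue), "intrinsics" (3x3 intrinsics, pixels), "distortion" ([k1, k2, p1, p2, k3] as OpenCV has them; the pictures are not rectified), "origin" and "orientation" of the camera in the world. Camera axes: x right, y down, z forward; pixel columns grow to the right and rows downward; lengths in mm; the calibration is good to about 2 mm. A picture is of the moment at which its call begins. There is no depth.
A pose or a line that the arm cannot do raises bot.Unreachable and nothing moves.
- bot.sign_off(): hands the job in; it is judged then, once.
The state is a dict: "clock": time; "joints": joint angles; "joint_vel": joint speeds; "effort": joint torques, N m; "tcp_pos": TCP position; "ee_rot": TCP orientation; "contact_force": force on the tool from outside, world axes, zero at the start; "torque": the same for the moment, N m; "opening": opening from 0.0 (shut) to 1.0 (fully open); "grasp_force": force on a finger pad.
Only numpy, scipy, OpenCV 4.12 (cv2) and the standard library are available. Lean on these libraries where they do the work, as an engineer would, in place of code of your own. Each camera call takes 0.05 s, during which the arm holds its last target. There are 200 camera calls.

### The job

Get the syringe pump on the bench ready to run: with the fingertips press down the release plate in the middle of the pusher block's top, then, keeping it pressed, push the block along the guide rods towards the syringe until it rests against the stop collar on the front rod. Then let the plate spring up so that the block grips the drive screw again, and move clear. Do not force the block along with the plate up, do not shift the collar, and do not pick up or disturb anything else on the bench.

Things in the scene. Friction and masses are not known exactly. Their poses are not given: they have to be found in the camera images.
- pump: Bench syringe pump, fixed, 190 mm deep, 340 mm wide. Origin: centre of its underside; x from its open front to its back, y along the guide rods towards the syringe, z up. Two rods with the drive screw between run along y at height 50 mm, in front of a housing 94 mm tall (front wall at x = -2 mm). Syringe over the rods from y = 45 mm on; its clamp at y = 100 mm is the tallest part, 96 mm.
- block (a joint): Pusher block's place along the rods, m; grows along the pump's +y, towards the collar. Block 78 mm (x) x 40 mm (y), 34 to 79 mm above the bench, a cheek to 86 mm on either side of the release plate; centre at pump x = -48 mm, y = joint - 128 mm. Slides with 1 to 2 N once freed; with the plate up a spring clamp on the drive screw holds it against some 20 N or more.
- block_face (a point): Point on the block's leading (+y) face, on the axis of the front guide rod (pump x = -74 mm, height 50 mm). Axes as the pump's.
- release (a joint): How far the release plate in the middle of the block's top is pressed down, m: 0 up (block gripped), 0.005 at its lower end stop. It springs back. It takes about 9 N at 2 mm, where the block comes free, and 11 to 12 N at 5 mm; press it to at least 3.5 mm.
- release_top (a point): Centre of the release plate's flat ribbed top, 93 mm above the bench when up; moves with plate and block. The plate is black, 46 mm (x) x 40 mm (y), with an upturned lip on its rear (-y) edge: inner face 19 mm behind this point, 9 mm high. Pressed, its top is still 2 mm above the cheeks beside it. Axes as the pump's.
- collar (a joint): Place of the stop collar along the front rod, m, growing along the pump's +y; it is clamped there (it slips only above some 60 N).
- collar_face (a point): Centre of the stop collar's face that the block comes up against. Collar: aluminium ring 24 mm across, 13 mm long, with a white index line and a clamp screw on top (74 mm above the bench), on the front rod between block and syringe. The flange of the syringe's plunger stands 3 mm beyond this face. Axes as the pump's.
- specimen_cup: Specimen cup with a flat white screw lid, 66 mm across, 72 mm tall, standing beyond the pump's right end; loose, to be left alone. Origin: centre of its underside.
- slide_box: Flat slide box, 61 x 85 x 35 mm, lying in front of the pump's left half; loose, to be left alone. Origin: centre of its underside.
- spare_syringe: Spare syringe lying along the bench close in front of the pump, about 125 mm long, 26 mm high; loose, to be left alone. Origin: centre of its underside.
- tube_rack: White rack of capped sample tubes, 215 x 60 mm, 94 mm tall, standing beyond the pump's left end; loose, to be left alone. Origin: centre of its underside.
- wash_bottle: White bottle, 60 mm across, 150 mm tall, behind the pump's left half; loose, to be left alone. Origin: centre of its underside.
- dish_stack: Stack of three culture dishes, 90 mm across, 45 mm tall, behind the pump's right half; loose, to be left alone. Origin: centre of its underside.
- bench_timer: Flat timer, 55 x 75 x 20 mm, lying in front of the pump's right end; loose, to be left alone. Origin: centre of its underside.

How it is judged (in metres and radians):
On the way, in this order (a step that is already met when the one before it is completed fails the run):
1. the release plate is pressed down at least 3 mm while the block still stands within 10 mm of its starting place (value of joint release above 0.003 m and distance of block_face from where it was at the start of the episode below 0.01 m), for 0.05 s.
2. with the plate still held down at least 2 mm, the block comes within 3 mm of the stop collar (y of block_face in the frame of collar_face above -0.003 m and value of joint release above 0.002 m), for 0.05 s.
At the end, for the whole second after the job is handed in: The block's leading face is within 3 mm of the stop collar's face, the block is at rest, the release plate is fully up (under 1 mm down), and the collar is within 3 mm of where it was (y of block_face in the frame of collar_face above -0.003 m and value of joint release below 0.001 m and distance of collar_face from where it was at the start of the episode below 0.003 m and velocity of joint block between -0.003 and 0.003 m/s); the robot touches nothing.
It fails at once if the block is dragged along (faster than 15 mm/s) while its release plate is up (under 1 mm down) (value of joint release below 0.001 m and (velocity of joint block above 0.015 m/s or velocity of joint block below -0.015 m/s)).
It fails at once if the stop collar is shifted more than 3 mm (distance of collar_face from where it was at the start of the episode above 0.003 m).
It fails at once if something else on the bench is lifted or moved more than 15 mm (distance of any of specimen_cup, slide_box, spare_syringe, tube_rack, wash_bottle, dish_stack, bench_timer from where it was at the start of the episode above 0.015 m).
It also fails if it takes over 32 s, if anything falls off the work surface, if the arm or the gripper's body presses on something with over 40 N, if the wrist force passes 120 N, or if a joint passes its speed limit or range.

## Working session

There is one attempt and no reset: what is moved stays moved. The work goes in short steps, each a Python script; the robot and the scene stay as the last script left them, time stands still between calls to the robot, and variables do not carry over. Pictures are saved under pics/ and viewed, at most 10 in all, crops included, and the job is handed in when it is done.

```bash
mkdir -p pics; ls; python3 - <<'E'
from plant import bot, set_gripper, kinematics, imaging
import cv2,numpy as np,pickle
d={}
for n in("scene","side","wrist"):
    c=imaging.capture(n);d[n]=c
    cv2.imwrite(f"pics/{n}0.png",c["pixels"][...,::-1])
    print(n,np.round(c["intrinsics"],1).tolist(),c["distortion"],c["origin"],np.round(c["orientation"],4).tolist())
pickle.dump(d,open("d0.pkl","wb"))
s=bot.read_state();print(s["clock"],s["ee_rot"],s["tcp_pos"],s["opening"])
a=cv2.imread("pics/scene0.png");b=cv2.imread("pics/side0.png")
cv2.imwrite("pics/both0.png",cv2.resize(np.vstack([a,b]),(800,1200))[:600]) 
E
```

```text
pics
scene [[513.1, 0.0, 270.6], [0.0, 513.1, 211.7], [0.0, 0.0, 1.0]] [-0.13613302  0.          0.          0.          0.        ] [1277.51566213  242.71420413  771.89724697] [-2.3164, 0.004, 1.8196]
side [[391.3, 0.0, 277.2], [0.0, 391.3, 209.2], [0.0, 0.0, 1.0]] [-0.01213526  0.          0.          0.          0.        ] [365.27372971 744.58988364 607.78008266] [-2.1768, -0.013, -2.828]
wrist [[304.3, 0.0, 279.2], [0.0, 304.3, 211.0], [0.0, 0.0, 1.0]] [-0.05641534  0.          0.          0.          0.        ] [ 346.39251812 -554.3665289   383.21399899] [2.8681, 0.0025, -1.1299]
0.15 [-3.14020004e+00  9.62159047e-05  4.40762779e-01] [ 277.09753207 -587.46348312  213.86416783] 1.0003972498937241
```

View pics/scene0.png

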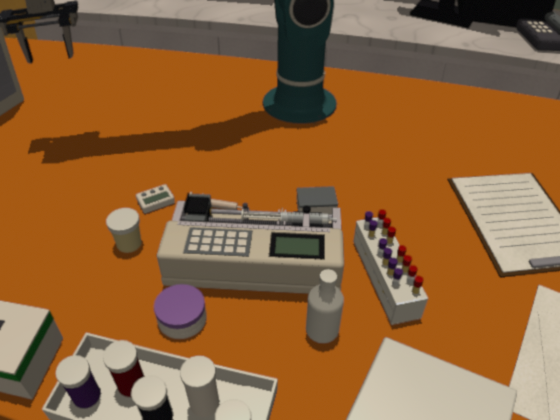

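View pics/side0.png

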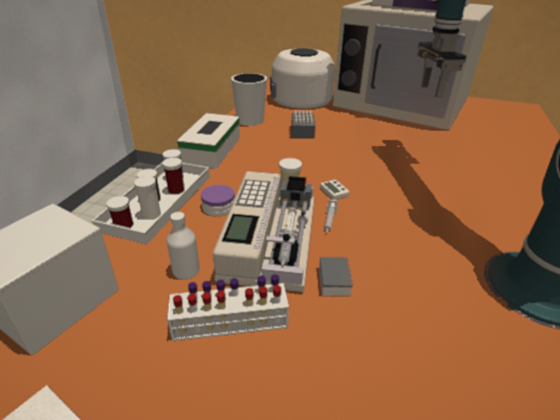

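The scene view shows the pump's open front facing the robot: black block near (197,206), syringe to the right. In the side view the block is near (296,188). I'll enlarge both.

```bash
python3 - <<'E'
import cv2,numpy as np
a=cv2.imread("pics/scene0.png")[185:300,155:355];b=cv2.imread("pics/side0.png")[165:295,210:340]
cv2.imwrite("pics/z0.png",np.hstack([cv2.resize(a,(0,0),fx=4,fy=4,interpolation=2)[:,:],])) 
cv2.imwrite("pics/z1.png",cv2.resize(b,(0,0),fx=4.5,fy=4.5,interpolation=2))
E
```

```text
(no output)
```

View pics/z0.png

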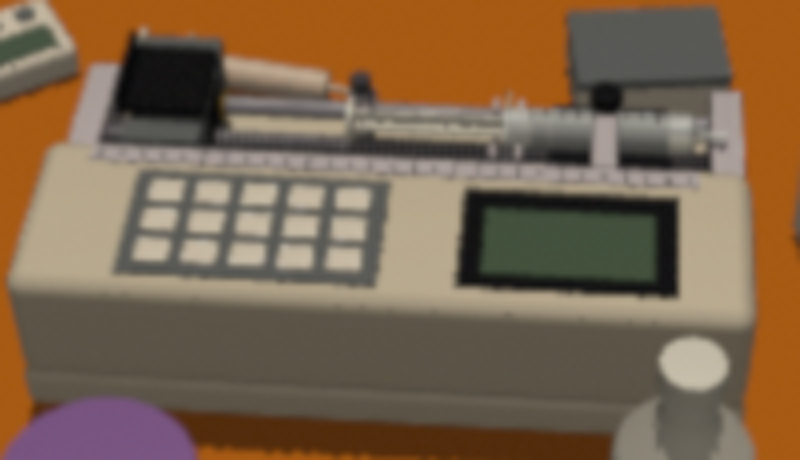

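View pics/z1.png

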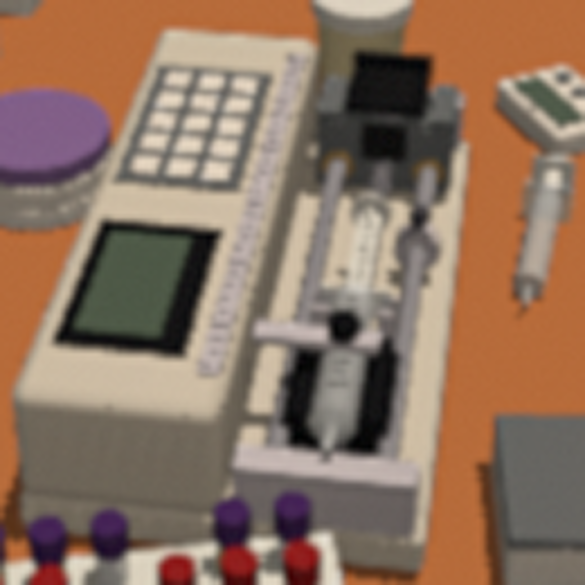

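```bash
cat > h.py <<'E'
import numpy as np,cv2
from scipy.spatial.transform import Rotation as R
from scipy.optimize import least_squares
def proj(c,P):
    Rc=R.from_euler("xyz",c["orientation"]).as_matrix() if np.shape(c["orientation"])==(3,) else np.array(c["orientation"])
    rv=cv2.Rodrigues(Rc.T)[0]; t=-Rc.T@np.array(c["origin"])
    return cv2.projectPoints(np.array(P,float),rv,t,c["intrinsics"],c["distortion"])[0].reshape(-1,2)
def world(p,q):  # p=x,y,yaw
    q=np.atleast_2d(q);c,s=np.cos(p[2]),np.sin(p[2])
    return np.c_[p[0]+c*q[:,0]-s*q[:,1],p[1]+s*q[:,0]+c*q[:,1],q[:,2]]
E
python3 - <<'E'
from h import *
import pickle
d=pickle.load(open("d0.pkl","rb"))
# pts: cam, px, func(b,c)->pump coords ; b=block y centre, k=collar face y
S=lambda x,y:(155+x/4-.4,185+y/4-.4); D=lambda x,y:(210+x/4.5-.4,165+y/4.5-.4)
obs=[("side",D(420,572),lambda b,k:(-95,170,0)),("side",D(22,510),lambda b,k:(95,170,0)),
("scene",S(35,400),lambda b,k:(95,-170,0)),
("side",D(388,114),lambda b,k:(-48,b+20,93)),("scene",S(212,118),lambda b,k:(-25,b+20,93)),("scene",S(222,55),lambda b,k:(-71,b+20,93)),
("side",D(420,213),lambda b,k:(-74,k+6.5,74)),("scene",S(361,78),lambda b,k:(-74,k+6.5,74)),
("side",D(344,316),lambda b,k:(-48,100,96)),("scene",S(605,90),lambda b,k:(-48,100,96))]
def f(v):
    return np.concatenate([proj(d[n],world(v[:3],q(v[3],v[4])))[0]-p for n,p,q in obs])
r=least_squares(f,[650,-80,0,-110,-20],loss="soft_l1")
print(r.x.round(3));print(f(r.x).reshape(-1,2).round(1))
print("release",world(r.x[:3],(-48,r.x[3],93)).round(1))
np.save("v0.npy",r.x)
E
```

```text
[ 6.04649e+02  3.26790e+01  1.71000e-01 -1.10939e+02 -2.91950e+01]
[[ 0.1  2. ]
 [-0.1  5.5]
 [-2.4  2.4]
 [-0.4 -1.3]
 [-0.3 -2.5]
 [ 1.  -2.1]
 [ 0.  -0.6]
 [ 0.3 -0.2]
 [-0.1 -0.2]
 [-0.4  0.3]]
release [[576.2 -84.8  93. ]]
```

```bash
python3 - <<'E'
from plant import bot, set_gripper, kinematics, imaging
from h import *
import pickle
v=np.load("v0.npy"); p=world(v[:3],(-48,v[3],160))[0]
o=[np.pi,0,np.pi/2+v[2]]
print(kinematics.ik(p,o),kinematics.ik(p,[np.pi,0,v[2]-np.pi/2]))
bot.move_ptp(p,o); set_gripper(0.0)
c=imaging.capture("wrist"); pickle.dump(c,open("d1.pkl","wb"))
cv2.imwrite("pics/w1.png",cv2.resize(c["pixels"][...,::-1],(800,600),interpolation=2))
s=bot.read_state();print({k:np.round(s[k],3) for k in("clock","tcp_pos","ee_rot","contact_force","opening")})
print((proj(c,world(v[:3],[(-48,v[3],93),(-48,v[3]+20,93),(-74,v[4],50),(-74,v[4]+6.5,74)]))*800/560).round())
E
```

```text
[ 0.5201501   0.48844304 -0.56180222  1.79255878  0.31235684  0.950065
 -0.00180538] [ 0.03257001  0.41439473  0.07129225  1.82601673 -0.03655113  0.90244278
 -2.8500553 ]
{'clock': np.float64(3.658), 'tcp_pos': array([576.265, -84.829, 160.005]), 'ee_rot': array([3.142, 0.   , 1.742]), 'contact_force': array([-0.509, -0.566, -0.317]), 'opening': np.float64(0.004)}
[[398. 320.]
 [398. 286.]
 [356. 172.]
 [352. 160.]]
```

View pics/w1.png

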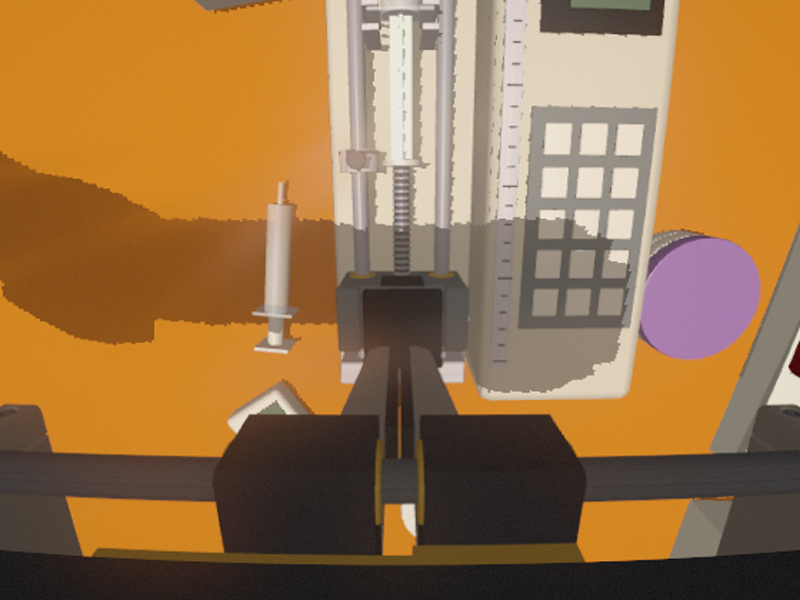

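The wrist view shows the plate's front edge at row 290 and its centre at column 402. The collar screw is at (355,160). All are within about 2 mm of the fit, so I'll press with a small correction.

```bash
python3 - <<'E'
from plant import bot
from h import *
v=np.load("v0.npy"); v[3]-=2; v[:2]+=2*np.array([np.cos(v[2]),np.sin(v[2])]); np.save("v1.npy",v)
def P(z): return world(v[:3],(-48,v[3],z))[0]
bot.move_l(P(97),vel=100); bot.wait(.1)
f0=bot.read_state()["contact_force"]
for z in np.arange(95,85.9,-1):
    bot.move_l(P(z),vel=15); bot.wait(.05)
    s=bot.read_state(); f=s["contact_force"]-f0
    print(z,s["tcp_pos"].round(1),f.round(1),round(s["clock"],2))
    if f[2]>11.3: break
E
```

```text
95.0 [578.6 -86.5  95.1] [ 0.8 -0.7 -0.2] 4.88
94.0 [578.5 -86.4  94. ] [ 0.1 -1.9  0.3] 5.17
93.0 [578.7 -86.5  93.2] [ 0.6 -1.4  2.4] 5.47
92.0 [578.7 -86.4  92.4] [-0.3  0.3  4.8] 5.78
91.0 [578.8 -86.4  91.8] [-1.8 -0.8  7.3] 6.08
90.0 [578.8 -86.4  91. ] [-2.3 -1.3  9.4] 6.38
89.0 [578.8 -86.4  90.1] [-3.3 -1.6 10.9] 6.67
88.0 [578.8 -86.4  89.2] [-2.8 -1.6 11.1] 6.97
87.0 [578.8 -86.4  88.3] [-3.2 -1.7 12.3] 7.28
```

```bash
python3 - <<'E'
from plant import bot, imaging
from h import *
v=np.load("v1.npy"); u=np.array([-np.sin(v[2]),np.cos(v[2])]); n=np.array([u[1],-u[0]])
def go(d,vel):
    bot.move_l(world(v[:3],(-48,v[3]+d,87))[0],vel=vel); bot.wait(.05); s=bot.read_state(); f=s["contact_force"]
    y=u@(s["tcp_pos"][:2]-world(v[:3],(-48,v[3],87))[0][:2])
    print(d,round(y,1),s["tcp_pos"][2].round(1),"rod",round(u@f[:2],1),"lat",round(n@f[:2],1),"z",f[2].round(1),round(s["clock"],2)); return u@f[:2]
for d in (3,10,30,56): f0=go(d,30)
for d in np.arange(58,72,1.):
    if go(d,15)<f0-2.5: break
c=imaging.capture("wrist"); cv2.imwrite("pics/w2.png",cv2.resize(c["pixels"][60:300,130:450,::-1],(800,600),interpolation=2))
E
```

```text
3 2.8 88.4 rod 0.0 lat -3.0 z 12.0 7.58
10 10.0 88.4 rod 0.4 lat -2.8 z 12.1 8.01
30 29.9 88.3 rod 0.2 lat -4.2 z 12.6 8.88
56 55.7 88.3 rod 0.1 lat -4.0 z 13.0 9.94
58.0 57.6 88.3 rod -0.9 lat -4.4 z 13.8 10.28
59.0 58.5 88.3 rod 0.1 lat -4.3 z 12.9 10.57
60.0 59.5 88.3 rod -0.4 lat -4.5 z 13.9 10.88
61.0 60.4 88.3 rod -1.6 lat -4.4 z 14.5 11.18
62.0 61.4 88.3 rod -0.3 lat -4.9 z 13.3 11.47
63.0 62.4 88.3 rod 0.5 lat -5.6 z 13.7 11.78
64.0 63.4 88.3 rod -0.4 lat -5.4 z 14.0 12.07
65.0 64.4 88.3 rod -0.6 lat -5.2 z 13.2 12.38
66.0 65.3 88.3 rod -1.9 lat -5.2 z 13.4 12.68
67.0 65.4 88.3 rod -2.6 lat -4.7 z 13.9 12.97
```

View pics/w2.png

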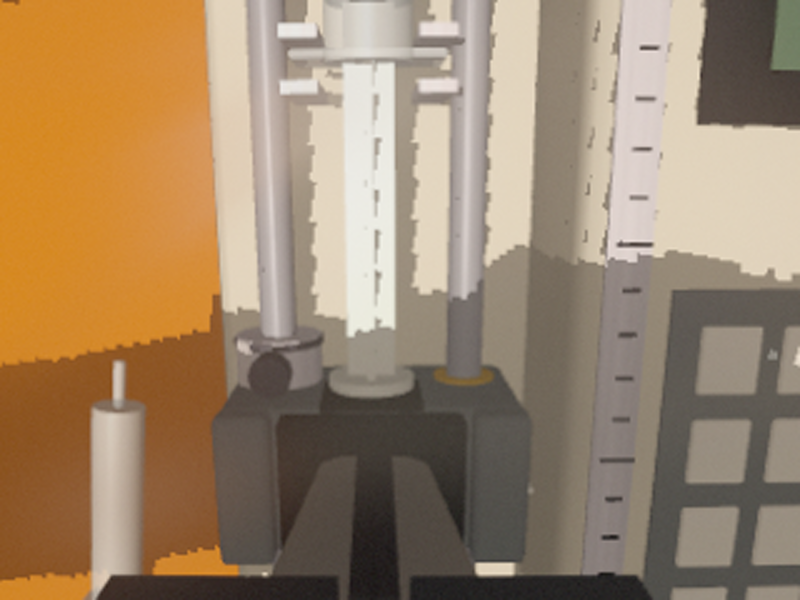

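The block's face sits against the collar at (275,385), and the TCP stalled there. I'll push slightly more to confirm, then lift straight up.

```bash
python3 - <<'E'
from plant import bot, imaging
from h import *
v=np.load("v1.npy"); u=np.array([-np.sin(v[2]),np.cos(v[2])])
def go(d,z,vel):
    bot.move_l(world(v[:3],(-48,v[3]+d,z))[0],vel=vel); bot.wait(.1); s=bot.read_state(); f=s["contact_force"]
    y=u@(s["tcp_pos"][:2]-world(v[:3],(-48,v[3],87))[0][:2])
    print(d,round(y,1),s["tcp_pos"][2].round(1),"rod",round(u@f[:2],1),"z",f[2].round(1),round(s["clock"],2))
go(68,87,10)
for z in (90,93,97,125): go(68,z,15 if z<100 else 80)
go(68,190,100); bot.wait(.3)
print(bot.read_state()["contact_force"].round(1))
c=imaging.capture("wrist"); cv2.imwrite("pics/w3.png",cv2.resize(c["pixels"][60:360,80:480,::-1],(800,600),interpolation=2))
E
```

```text
68 65.4 88.3 rod -3.7 z 13.8 13.38
68 65.5 90.9 rod -4.6 z 9.6 13.82
68 67.7 92.9 rod -1.5 z 2.6 14.28
68 68.2 96.8 rod 1.3 z 0.7 14.79
68 67.9 124.9 rod 0.2 z -0.4 15.39
68 68.0 189.2 rod 0.5 z -0.2 16.29
[-0.3  0.9 -0.8]
```

View pics/w3.png

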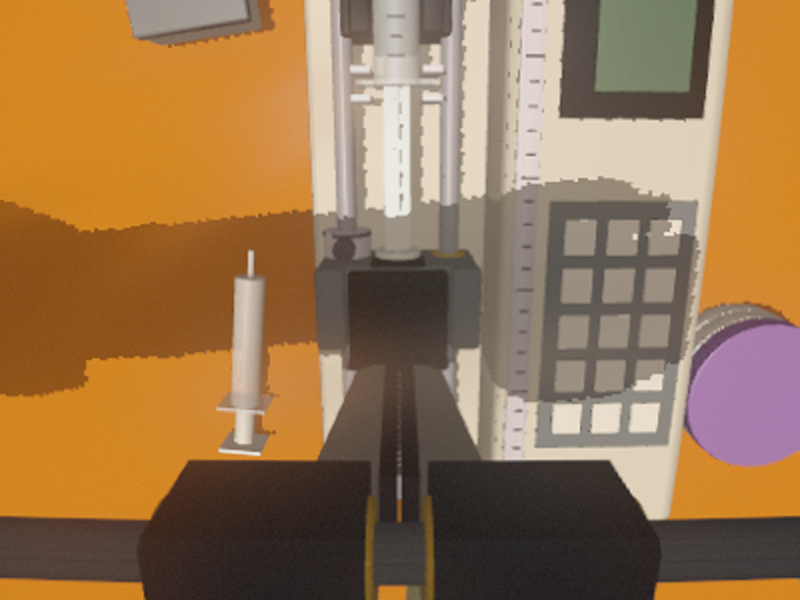

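The block still rests against the collar at (348,255), the plate has sprung up, and the arm is clear.

```bash
python3 -c "
from plant import bot
print(bot.sign_off())"
```

```text
the job is handed in; nothing more can be done
None
```

I pressed the release plate to about 4.7 mm by my estimate and slid the block about 65 mm until it stopped against the collar. I then lifted off so the plate could spring up, moved clear and handed the job in at about 16 s. The last picture shows the block at the collar; sign-off returned no verdict.

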